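# Air the UV curing box and ease its lamp lid shut

## Robot

A 6-joint arm with a two-finger parallel gripper is mounted at the origin on the work surface. World frame = base frame: x ahead of the robot, y to its left, z up, the work surface at z = 0. Lengths are in m, angles in rad, forces in N, time in s.
With the tool pointing down it reaches from about 0.35 to 0.775 m from the base axis. Payload 5.5 kg.
Tool frame: the origin (TCP) lies at the very end of the fingers, on their centre line; the grasp point (between the pads) lies env.hold_point_z behind it (env.hold_point_z is the distance from the TCP to the grasp point, in m); z points along the fingers, y is the line along which they close (so a half turn about z gives the same grasp; the last joint's range is limited). The gripper opens to 85 mm and grips with 20 to 120 N. Pads are 22 mm wide; open, the fingers measure 114 mm over their backs; the gripper's body (76 mm by 85 mm) begins 54 mm behind the grasp point. The pads swing forward as they close: fully open they stand 13 mm farther back than shut.
Start: joints at [1, 0.313, 0.046, 1.304, 0, 1.431], TCP at [0.24, 0.522, 0.231] pointing down, gripper open.
Joint ranges: [-2.76, 2.76], [-0.86, 1.69], [-1.03, 1.26], [-2.2, 2.34], [-1.47, 1.5], [-3.14, 3.14]. Speed limits (rad/s): [2.57, 2.57, 3.14, 3.14, 3.14, 3.14].

## Interface

Orientations are given as a unit quaternion [w, x, y, z].
In Python, from workcell import env gives the robot as it stands.
- The arm moves only by the tool carry_out, never from a script. Its argument "steps" is a list of rows, each a list of 3 entries, a list of its own where there are three numbers: the turn, a rotation vector about the tool's x, y, z in degrees, then the shift along the tool's x, y, z in cm, then the closure in counts, from 0 (fully open) to 255 (shut). A call has exactly 8 rows; each row is the pose to reach, as a shift and turn from the pose commanded when the call began, along the tool's axes at that moment; what a row does not reach only later rows make up. A row lasts 1/8 s, in which the tool goes at most 62.5 mm and 10.7 degrees, less where a joint would pass 70% of its speed; a pose out of reach is approached as far as the arm can. A call with a gripper value outside its range is refused whole. The fingers move at their own pace and stop on an object; "force" is the grip in N (left out, the last holds). Time passes only in rows, so rows that repeat a pose let the fingers close, or fill a call up. It gives the time, the measured TCP pose, the force, the opening and the grip force at its end, in the units of the state.
- env.get_state(): the state, without advancing time (a new reading comes with each control period).
- env.read_camera(name): name is "scene" or "top" or "wrist"; returns (picture, depth): 400x640x3 uint8, red, green, blue; 400x640 float32, m along the optical axis (not along the pixel's ray), 0 where there is no reading.
- env.get_calibration(name): a dict with "fx", "fy", "cx", "cy" (pixels), "D" ([k1, k2, p1, p2, k3] as OpenCV has them; the pictures are not rectified), "origin" and "orientation" of the camera in the world. Camera axes: x right, y up, looking along -z (the intrinsics and any distortion apply to the point x, -y, -z); pixel columns grow to the right and rows downward; lengths in m; the calibration is good to about 2 mm. A picture is of the moment at which its call begins: read the wrist's pose just before it. get_calibration takes no time and is no camera call; for the wrist camera it gives the pose at the moment of the call.
- env.hand_in(): hands the job in; it is judged then, once.
The state is a dict: "clock": time; "joint_pos": joint angles; "qvel": joint speeds; "tau": joint torques, N m; "tcp_pos": TCP position; "orientation": TCP orientation; "wrist_force": force on the tool from outside, world axes, zero at the start; "ft_torque": the same for the moment, N m; "finger_gap": finger opening in m; "grip_force": force on a finger pad.
Only numpy, scipy, OpenCV 4.12 (cv2) and the standard library are available. Lean on these libraries where they do the work, as an engineer would, in place of code of your own. Each camera call takes 0.05 s, during which the arm holds its last target. There are 200 camera calls.

## Task

Air the UV curing box: with your fingertips press the pad of its side lever all the way down, so that the linked lid stands fully open, and keep it fully open for at least three seconds to let the warm air out. Then let the lever rise slowly under your fingers, so that the lid eases down until it is shut without ever dropping or slamming (the lamps inside it are fragile), and take your hand away. Only press on top of the pad: do not grip the lever or touch the lid, and leave the glued piece inside and the figures around the box where they are.

Things in the scene. Friction and masses are not known exactly. Their poses are not given: they have to be found in the camera images.
- curing_box: UV curing box of grey steel, 190 (x) x 240 (y) x 105 mm to its rim, 148 mm high with its lid shut, fixed to the shelf. Origin at the middle of its underside, on the shelf surface (z = 0); its own -x is the front with the dial and switches and looks roughly to the robot; +y is the side with the lever and lug. Inner floor 13 mm above the shelf.
- lid_hinge (a joint): Opening angle of the lid in rad: 0 shut, 1.02 fully open (lever on its stop). It turns about its rear edge, the front rises. A pin in a slotted lug ties it to the lever, about 2.2 rad of lid per rad of lever; its weight and a return spring on the lever shut it as soon as the lever is let go.
- lid: The lid: grey steel frame 192 x 240 x 42 mm with an amber window and two lamp tubes inside, about 0.5 kg. Origin at the middle of its underside (box frame 0, 0, 108 mm when shut); shut, its axes are parallel to the box's. It turns about the hinge line along y, 102 mm in +x of its origin. To be moved by the lever only.
- lever_pivot (a joint): Angle of the lever in rad: 0 up (lid shut), 0.46 on its stop, fully down (lid fully open); grows as the pad is pressed down.
- lever: Flat steel lever beside the box's +y wall with a ribbed black rubber press pad at its front end, in front of the box. Origin on the pivot axis (box frame -35, 141, 82 mm). It turns about its own y axis, pressing makes the pad go down; at angle 0 its axes are parallel to the box's. Pressing the pad takes about 5 to 10 N over the whole stroke.
- press_pad (a point): Centre of the top face of the press pad, 72 mm wide (lever y), 56 mm long (lever x), 13 mm thick; lever frame (-163, 0, +74) mm, 179 mm from the pivot axis. In the box frame at (-198, 141, 156) mm with the lever up and (-214, 141, 76) mm fully down, along an arc about the pivot. Its face leans 0.23 rad towards the box when up, is level at half stroke, leans 0.23 rad away when down.
- glued_piece: Freshly glued piece on the floor inside the curing box: round walnut base 84 mm across and 28 mm high with a white bear on it, 75 mm high in all; loose. Origin at the middle of its underside. To be left where it is.
- bear_a: Middle-sized white resin polar bear figure, about 85 x 35 x 50 mm, loose; origin at the middle of its underside, it faces its own -x. A bystander that stands near the curing box (which bear stands at which spot changes).
- bear_b: Largest white resin polar bear figure, about 95 x 38 x 56 mm, loose; origin at the middle of its underside, it faces its own -x. A bystander that stands near the curing box (which bear stands at which spot changes).
- bear_c: Smallest white resin polar bear figure, about 78 x 32 x 46 mm, loose; origin at the middle of its underside, it faces its own -x. A bystander that stands near the curing box (which bear stands at which spot changes).
- globe_base: Bare round walnut globe base, 96 mm across, 38 mm high, loose, beside the box's -y wall; origin at the middle of its underside. A bystander.
- gingerbread_house: Ceramic gingerbread house with white trim, 70 x 80 x 92 mm, loose, in front of the box; origin at the middle of its underside. A bystander.
- carousel_horse: Brass carousel horse on a pole and a round 60 mm foot, 124 mm high, loose, beside the box's -y wall; origin at the middle of its underside. A bystander.
- dome_rack: Steel rack 300 x 130 mm on short legs with curved lips for glass domes, two domes standing in it, 98 mm high in all, fixed to the shelf on the robot's left; origin at the middle of its underside.

How it is judged:
On the way, in this order (a step that is already met when the one before it is completed fails the run):
1. the fingers press the lever down and keep the lid fully open for three seconds (value of joint lid_hinge above 0.95 rad and contact force between the fingers and lever above 1 N), for 3 s.
2. the lid is shut again (value of joint lid_hinge below 0.03 rad), for 0.2 s.
At the end, for the whole second after the job is handed in: The lid is shut (within 0.03 rad) and still, the glued piece stands within 6 mm and every figure around the box within 15 mm of where it was (value of joint lid_hinge below 0.03 rad and velocity of joint lid_hinge between -0.05 and 0.05 rad/s and distance of glued_piece from where it was at the start of the episode below 0.006 m and distance of each of bear_a, bear_b, bear_c, globe_base, gingerbread_house, carousel_horse from where it was at the start of the episode below 0.015 m); the robot touches nothing.
It fails at once if the lid drops or slams: it falls faster than 1.5 rad/s (about 0.3 m/s at its front edge) (velocity of joint lid_hinge below -1.5 rad/s).
It fails at once if the robot touches the lid (contact force between any of the fingers, the arm and lid above 0.5 N).
It fails at once if the fingers straddle or pinch the lever instead of pressing on top of its pad (contact force between the fingers and lever above 0.5 N and z of the grasp point in the frame of press_pad below 0.006 m).
It fails at once if the glued piece inside is shifted (distance of glued_piece from where it was at the start of the episode above 0.006 m).
It fails at once if a figure around the box is pushed, lifted or knocked over (distance of any of bear_a, bear_b, bear_c, globe_base, gingerbread_house, carousel_horse from where it was at the start of the episode above 0.015 m).
It also fails if it takes over 54 s, if anything falls off the work surface, if the arm or the gripper's body presses on something with over 40 N, if the wrist force passes 120 N, or if a joint passes its speed limit or range.

## Working session

There is one attempt and no reset: what is moved stays moved. The work goes in short steps, Python scripts to look and compute and a tool call to move; the robot and the scene stay as the last step left them, time stands still between calls to the robot, and variables do not carry over. Pictures are saved under pics/ and viewed, at most 10 in all, crops included, and the job is handed in when it is done.

Besides the shell and the picture viewer there is one more tool, called as name(argument=value, ...) on one line, values as JSON. carry_out: Moves the arm, as the interface text tells. Its arguments: {"type":"object","properties":{"steps":{"type":"array","items":{"type":"array"}},"force":{"type":"number"}},"required":["steps"]}

```bash
mkdir -p pics
cat > h.py <<'E'
import numpy as np, cv2
from scipy.spatial.transform import Rotation as R
from workcell import env
def rot(q): return R.from_quat([q[1],q[2],q[3],q[0]])
def cloud(d,c):
    K=np.array([[c['fx'],0,c['cx']],[0,c['fy'],c['cy']],[0,0,1]])
    v,u=np.mgrid[0:d.shape[0],0:d.shape[1]]
    p=cv2.undistortPoints(np.stack([u,v],-1).reshape(-1,1,2).astype(np.float64),K,np.array(c['D'],float)).reshape(*d.shape,2)
    P=np.stack([p[...,0]*d,-p[...,1]*d,-d],-1)
    return P@rot(c['orientation']).as_matrix().T+np.array(c['origin'])
E
python3 - <<'E'
from h import *
print(env.get_state(), env.hold_point_z)
for n in ('scene','top'):
    c=env.get_calibration(n); p,d=env.read_camera(n); print(n,c)
    np.savez(n,p=p,W=cloud(d,c),d=d); cv2.imwrite(f'pics/{n}.png',p[...,::-1])
E
```

```text
{'clock': 0.0, 'joint_pos': array([1.00038586e+00, 3.14009061e-01, 4.49413472e-02, 1.30358823e+00,
       1.19606754e-05, 1.43122099e+00]), 'qvel': array([-0.00022073, -0.00110019, -0.0014349 , -0.00039297,  0.00223457,
        0.00074861]), 'tau': array([ 8.70808049e-05, -4.80629826e+01,  2.98531544e+01,  1.94674870e-02,
       -1.29602954e-04, -2.77584599e-05]), 'tcp_pos': array([0.23984401, 0.52201307, 0.23038856]), 'orientation': array([-3.28793535e-04,  2.13755269e-01,  9.76886800e-01, -8.69754741e-04]), 'wrist_force': array([ 0.31991798,  0.07028422, -0.3224476 ]), 'ft_torque': array([ 0.03087503,  0.04890351, -0.03280439]), 'grip_force': 0.0, 'finger_gap': 0.08568495814267464} 0.0187
scene {'fx': 488.9712087046451, 'fy': 488.9712087046451, 'cx': 316.18006292845394, 'cy': 197.8252263093335, 'D': array([0.04636398, 0.        , 0.        , 0.        , 0.        ]), 'origin': array([ 1.48710539, -0.08280581,  1.1415923 ]), 'orientation': array([0.72221315, 0.277186  , 0.2186357 , 0.59478947])}
top {'fx': 460.18665581914655, 'fy': 460.18665581914655, 'cx': 321.31941729408373, 'cy': 194.7235079337981, 'D': array([0.03536178, 0.        , 0.        , 0.        , 0.        ]), 'origin': array([0.3820234 , 0.13075299, 1.31316776]), 'orientation': array([-0.6776833 , -0.07292366,  0.07790469,  0.72757016])}
```

View pics/scene.png

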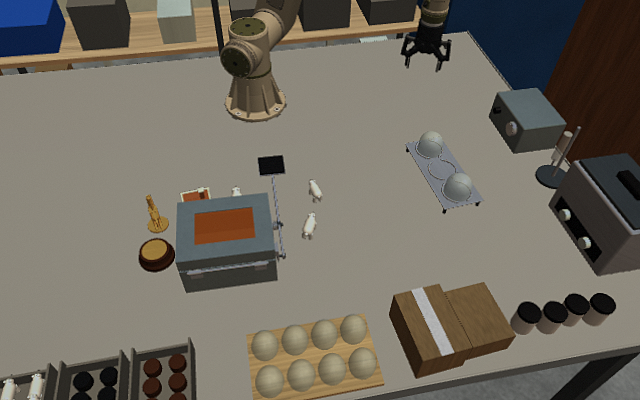

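View pics/top.png

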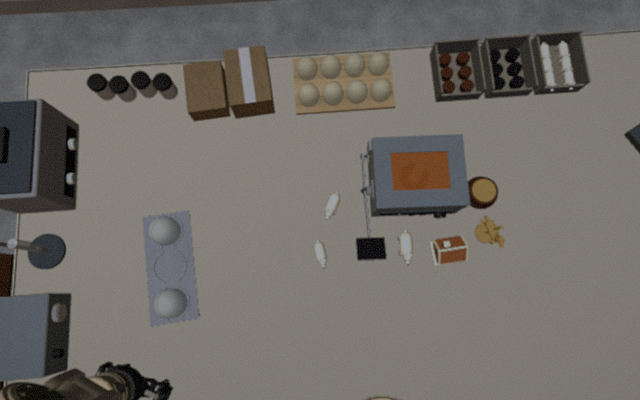

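The top view shows the black pad at about (371,248), with one bear beside it at (405,247) and two at (320,253) and (332,205). The lid spans about (370–468, 137–213), and its front faces down in the image, towards the robot.

Run:
```python
from h import *
f=np.load('top.npz'); p=f['p'].astype(int); W=f['W']
s=np.zeros(p.shape[:2],bool); s[232:266,350:392]=1
m=s&(p.max(-1)<60)&(W[...,2]>0.1)
P=W[m]; print('pad',m.sum(),P.mean(0),P.min(0),P.max(0), cv2.minAreaRect((P[:,:2]*1000).astype(np.float32)))
A=np.c_[P[:,:2],np.ones(len(P))]; print('slope',np.linalg.lstsq(A,P[:,2],rcond=None)[0])
s[:]=0; s[125:225,362:475]=1
m=s&(W[...,2]>0.135)&(W[...,2]<.155)&(abs(p[...,0]-p[...,2])<60)
# largest component
n,l,st,_=cv2.connectedComponentsWithStats(cv2.morphologyEx(m.astype(np.uint8),cv2.MORPH_OPEN,np.ones((5,5))))
k=1+st[1:,4].argmax(); P=W[l==k]; r=cv2.minAreaRect((P[:,:2]*1000).astype(np.float32)); print('lid',r,P[:,2].mean())
st=env.get_state(); print(rot(st['orientation']).as_matrix())
```

```text
pad 581 [0.48600428 0.00147265 0.16856329] [ 0.3820234  -0.0350762   0.14557444] [0.51523559 0.13075299 1.31316776] ((460.3672790527344, 54.691383361816406), (74.62322998046875, 205.24110412597656), 25.866165161132812)
slope [-2.93795119  2.01705752  1.59344972]
lid ((681.7078857421875, -148.16555786132812), (240.81016540527344, 193.55784606933594), 88.32147216796875) 0.14957837080013855
[[-9.08637642e-01  4.17584546e-01 -8.84675911e-04]
 [ 4.17585430e-01  9.08636559e-01 -1.41846829e-03]
 [ 2.11518436e-04 -1.65830146e-03 -9.99998603e-01]]
```

carry_out(steps=[[[0,0,-3],[-3.7,-3.1,0],255],[[0,0,-6],[-7.4,-6.2,0],255],[[0,0,-9],[-11.1,-9.3,0],255],[[0,0,-12],[-14.8,-12.4,0],255],[[0,0,-15],[-18.5,-15.5,0],255],[[0,0,-18],[-22.2,-18.6,0],255],[[0,0,-21],[-25.9,-21.7,0],255],[[0,0,-23],[-29.6,-24.7,0],255]], force=60)

```text
clock: 1.1
tcp_pos: [0.4062, 0.1729, 0.2311]
orientation: [-0.0, 0.014, 1.0, 0.0]
wrist_force: [0.6, 0.0, -0.3]
finger_gap: 0.0001
grip_force: 0.0
```

Run:
```python
from h import *
s=env.get_state(); M=rot(s['orientation']).as_matrix(); t=s['tcp_pos']
print(t,M.round(4),s['clock'],s['finger_gap'])
print('to hover, cm',(M.T@(np.array([.488,-.001,.2])-t)*100).round(2))
```

```text
[0.40615646 0.17292283 0.23109737] [[-9.996e-01  2.810e-02 -2.000e-04]
 [ 2.810e-02  9.996e-01  0.000e+00]
 [ 2.000e-04  0.000e+00 -1.000e+00]] 1.1 6.335190276052668e-05
to hover, cm [ -8.67 -17.16   3.11]
```

carry_out(steps=[[[0,0,0],[-1.5,-2.9,0],255],[[0,0,0],[-3.0,-5.8,0],255],[[0,0,0],[-4.5,-8.7,0],255],[[0,0,0],[-6.0,-11.6,0.5],255],[[0,0,0],[-7.5,-14.5,1.2],255],[[0,0,0],[-8.4,-16.5,2.0],255],[[0,0,0],[-8.7,-17.2,2.6],255],[[0,0,0],[-8.7,-17.2,3.1],255]])

```text
clock: 2.1
tcp_pos: [0.4875, 0.0, 0.1997]
orientation: [-0.0, 0.015, 1.0, 0.0]
wrist_force: [-0.5, 1.4, -0.2]
finger_gap: -0.0001
grip_force: 0.0
```

Run:
```python
from h import *
s=env.get_state(); print(s['tcp_pos'],s['wrist_force'])
c=env.get_calibration('scene'); p,d=env.read_camera('scene'); W=cloud(d,c)
s=np.zeros(p.shape[:2],bool); s[145:185,245:300]=1
m=s&(p.max(-1)<60)&(d>0)&(W[...,2]>.14)&(W[...,2]<.17)
P=W[m]; print(m.sum(),P.mean(0),P.min(0),P.max(0))
cv2.imwrite('pics/s2.png',cv2.resize(p[110:260,190:390,::-1],None,fx=4,fy=4))
```

```text
[4.87540882e-01 1.69605147e-06 1.99708130e-01] [-0.48483233  1.43609144 -0.20743222]
428 [ 0.49401921 -0.00083837  0.15663247] [ 0.46133783 -0.03544733  0.14153647] [0.52112833 0.03509636 0.16758187]
```

View pics/s2.png

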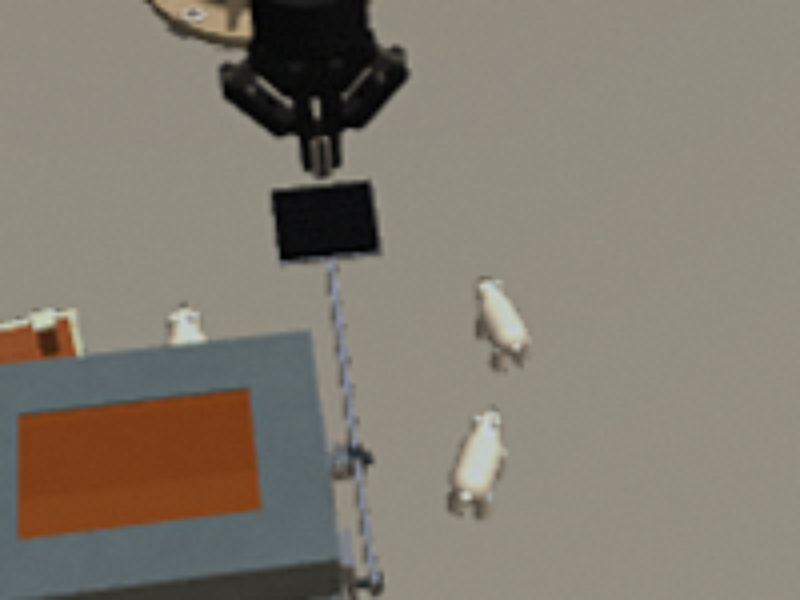

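The scene view shows the closed fingers hovering over the black pad at crop (325,220). The bears stand clear of the path at (185,325), (500,315) and (480,460). The measured pad matches the predicted pose.

carry_out(steps=[[[0,0,0],[0,0,1.2],255],[[0,0,0],[0,0,2.4],255],[[0,0,0],[0,0,3.3],255],[[0,0,0],[0,0,3.9],255],[[0,0,0],[0.1,0,4.4],255],[[0,0,0],[0.3,0,4.9],255],[[0,0,0],[0.5,0,5.4],255],[[0,0,0],[0.6,0,5.9],255]])

```text
clock: 3.15
tcp_pos: [0.4814, 0.0003, 0.1425]
orientation: [0.0, 0.015, 1.0, 0.0]
wrist_force: [-5.3, 0.6, 10.6]
finger_gap: -0.0001
grip_force: 5.2
```

carry_out(steps=[[[0,0,0],[0.15,0,0.6],255],[[0,0,0],[0.3,0,1.2],255],[[0,0,0],[0.45,0,1.8],255],[[0,0,0],[0.6,0,2.4],255],[[0,0,0],[0.7,0,3.0],255],[[0,0,0],[0.8,0,3.6],255],[[0,0,0],[0.9,0,4.2],255],[[0,0,0],[0.95,0,4.8],255]])

```text
clock: 4.15
tcp_pos: [0.4715, 0.0006, 0.0939]
orientation: [-0.0, 0.015, 1.0, 0.0]
wrist_force: [-4.8, 0.7, 8.3]
finger_gap: -0.0005
grip_force: 4.8
```

carry_out(steps=[[[0,0,0],[0.03,0,0.4],255],[[0,0,0],[0.06,0,0.7],255],[[0,0,0],[0.1,0,1.0],255],[[0,0,0],[0.1,0,1.2],255],[[0,0,0],[0.1,0,1.4],255],[[0,0,0],[0.1,0,1.5],255],[[0,0,0],[0.1,0,1.6],255],[[0,0,0],[0.1,0,1.7],255]])

```text
clock: 5.15
tcp_pos: [0.4711, 0.0007, 0.0769]
orientation: [-0.0, 0.015, 1.0, 0.0]
wrist_force: [-2.1, 1.0, 6.6]
finger_gap: 0.0003
grip_force: 3.8
```

Not on the stop yet, because the force hasn't risen. I'll press a few mm more.

carry_out(steps=[[[0,0,0],[0,0,0.1],255],[[0,0,0],[0,0,0.2],255],[[0,0,0],[0,0,0.3],255],[[0,0,0],[0,0,0.35],255],[[0,0,0],[0,0,0.4],255],[[0,0,0],[0,0,0.4],255],[[0,0,0],[0,0,0.4],255],[[0,0,0],[0,0,0.4],255]])

```text
clock: 6.15
tcp_pos: [0.4712, 0.0006, 0.0742]
orientation: [0.0, 0.015, 1.0, 0.0]
wrist_force: [-6.7, 1.4, 17.5]
finger_gap: -0.0002
grip_force: 9.4
```

Run:
```python
from h import *
c=env.get_calibration('scene'); p,d=env.read_camera('scene'); W=cloud(d,c)
cv2.imwrite('pics/s3.png',cv2.resize(p[100:300,140:390,::-1],None,fx=3,fy=3))
s=np.zeros(p.shape[:2],bool); s[110:295,170:285]=1
# lid plane: slope of top surface in world x
m=s&(W[...,2]>.16)&(d>0)&(W[...,0]>.55)&(W[...,1]<-.06)&(abs(p[...,0].astype(int)-p[...,2])<60)
P=W[m]; A=np.c_[P[:,:2],np.ones(len(P))]
for _ in range(4):
    k=np.linalg.lstsq(A,P[:,2],rcond=None)[0]; r=abs(P[:,2]-A@k); q=r<max(.004,np.median(r)*2); P=P[q];A=A[q]
print(len(P),k,'lid angle',np.arctan(np.hypot(*k[:2])),P.max(0))
```

```text
2284 [-1.70945442  0.06114906  1.54508283] lid angle 1.041771316869293 [ 0.80840134 -0.06010345  0.304222  ]
```

View pics/s3.png

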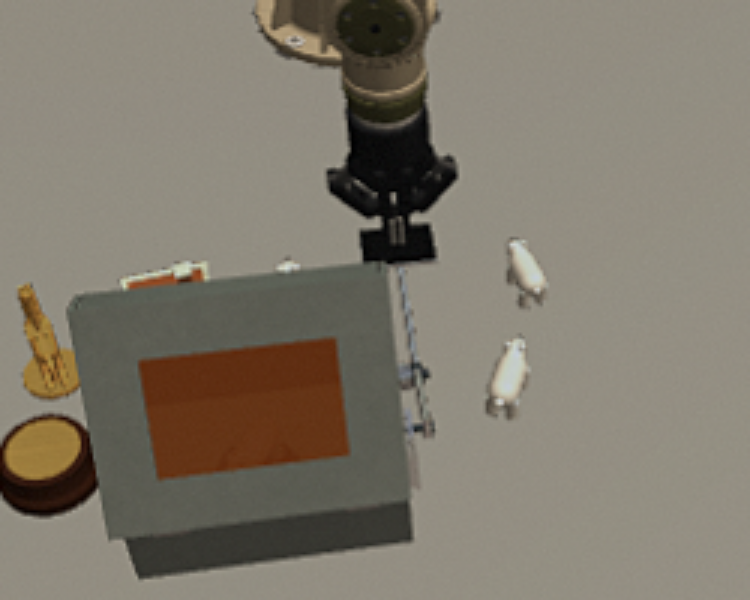

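The lid stands fully open: I measure about 1.02–1.04 rad, the force has risen to 17 N, and the fingers are on the pad at crop (397,235). I'll hold it there.

carry_out(steps=[[[0,0,0],[0,0,0],255],[[0,0,0],[0,0,0],255],[[0,0,0],[0,0,0],255],[[0,0,0],[0,0,0],255],[[0,0,0],[0,0,0],255],[[0,0,0],[0,0,0],255],[[0,0,0],[0,0,0],255],[[0,0,0],[0,0,0],255]])

```text
clock: 7.2
tcp_pos: [0.4712, 0.0006, 0.0742]
orientation: [0.0, 0.015, 1.0, 0.0]
wrist_force: [-6.9, 2.1, 17.7]
finger_gap: 0.0
grip_force: 9.4
```

carry_out(steps=[[[0,0,0],[0,0,0],255],[[0,0,0],[0,0,0],255],[[0,0,0],[0,0,0],255],[[0,0,0],[0,0,0],255],[[0,0,0],[0,0,0],255],[[0,0,0],[0,0,0],255],[[0,0,0],[0,0,0],255],[[0,0,0],[0,0,0],255]])

```text
clock: 8.2
tcp_pos: [0.4713, 0.0006, 0.0742]
orientation: [0.0, 0.015, 1.0, 0.0]
wrist_force: [-7.4, 1.2, 17.0]
finger_gap: -0.0003
grip_force: 9.4
```

carry_out(steps=[[[0,0,0],[0,0,0],255],[[0,0,0],[0,0,0],255],[[0,0,0],[0,0,0],255],[[0,0,0],[0,0,0],255],[[0,0,0],[0,0,0],255],[[0,0,0],[0,0,0],255],[[0,0,0],[0,0,0],255],[[0,0,0],[0,0,0],255]])

```text
clock: 9.2
tcp_pos: [0.4712, 0.0006, 0.0742]
orientation: [0.0, 0.015, 1.0, 0.0]
wrist_force: [-6.1, 0.5, 18.1]
finger_gap: 0.0002
grip_force: 9.4
```

carry_out(steps=[[[0,0,0],[0,0,0],255],[[0,0,0],[0,0,0],255],[[0,0,0],[0,0,0],255],[[0,0,0],[0,0,0],255],[[0,0,0],[0,0,0],255],[[0,0,0],[0,0,0],255],[[0,0,0],[0,0,0],255],[[0,0,0],[0,0,0],255]])

```text
clock: 10.2
tcp_pos: [0.4712, 0.0006, 0.0742]
orientation: [0.0, 0.015, 1.0, 0.0]
wrist_force: [-6.6, 1.2, 18.5]
finger_gap: -0.0001
grip_force: 9.4
```

carry_out(steps=[[[0,0,0],[0,0,-0.3],255],[[0,0,0],[0,0,-0.6],255],[[0,0,0],[0,0,-0.9],255],[[0,0,0],[0,0,-1.2],255],[[0,0,0],[0,0,-1.5],255],[[0,0,0],[-0.05,0,-1.8],255],[[0,0,0],[-0.1,0,-2.1],255],[[0,0,0],[-0.15,0,-2.4],255]])

```text
clock: 11.2
tcp_pos: [0.4717, 0.0006, 0.0967]
orientation: [-0.001, 0.015, 1.0, 0.0]
wrist_force: [-5.6, 1.3, 6.5]
finger_gap: 0.0
grip_force: 3.4
```

carry_out(steps=[[[0,0,0],[-0.05,0,-0.3],255],[[0,0,0],[-0.1,0,-0.6],255],[[0,0,0],[-0.15,0,-0.9],255],[[0,0,0],[-0.2,0,-1.2],255],[[0,0,0],[-0.25,0,-1.5],255],[[0,0,0],[-0.3,0,-1.8],255],[[0,0,0],[-0.4,0,-2.1],255],[[0,0,0],[-0.5,0,-2.4],255]])

```text
clock: 12.2
tcp_pos: [0.4766, 0.0004, 0.1208]
orientation: [-0.001, 0.015, 1.0, 0.0]
wrist_force: [-5.2, 1.1, 7.8]
finger_gap: 0.0
grip_force: 3.7
```

carry_out(steps=[[[0,0,0],[-0.05,0,-0.25],255],[[0,0,0],[-0.1,0,-0.5],255],[[0,0,0],[-0.15,0,-0.75],255],[[0,0,0],[-0.25,0,-1.0],255],[[0,0,0],[-0.35,0,-1.25],255],[[0,0,0],[-0.45,0,-1.5],255],[[0,0,0],[-0.5,0,-1.75],255],[[0,0,0],[-0.6,0,-2.0],255]])

```text
clock: 13.2
tcp_pos: [0.4832, 0.0002, 0.1412]
orientation: [-0.0, 0.015, 1.0, -0.0]
wrist_force: [-5.1, 0.6, 8.9]
finger_gap: 0.0001
grip_force: 3.9
```

carry_out(steps=[[[0,0,0],[-0.05,0,-0.15],255],[[0,0,0],[-0.1,0,-0.3],255],[[0,0,0],[-0.15,0,-0.45],255],[[0,0,0],[-0.2,0,-0.6],255],[[0,0,0],[-0.25,0,-0.75],255],[[0,0,0],[-0.3,0,-0.9],255],[[0,0,0],[-0.35,0,-1.05],255],[[0,0,0],[-0.4,0,-1.2],255]])

```text
clock: 14.2
tcp_pos: [0.4878, -0.0, 0.1535]
orientation: [0.0, 0.015, 1.0, -0.0]
wrist_force: [-3.5, 1.1, 8.6]
finger_gap: 0.0003
grip_force: 3.9
```

carry_out(steps=[[[0,0,0],[-0.05,0,-0.15],255],[[0,0,0],[-0.1,0,-0.3],255],[[0,0,0],[-0.1,0,-0.45],255],[[0,0,0],[-0.1,0,-0.6],255],[[0,0,0],[-0.1,0,-0.75],255],[[0,0,0],[-0.1,0,-0.9],255],[[0,0,0],[-0.1,0,-1.05],255],[[0,0,0],[-0.1,0,-1.2],255]])

```text
clock: 15.2
tcp_pos: [0.4889, -0.0, 0.1643]
orientation: [-0.0, 0.015, 1.0, 0.0]
wrist_force: [0.1, 0.8, 0.8]
finger_gap: -0.0001
grip_force: 0.0
```

The fingers are off the pad. I'll retreat upwards and back.

carry_out(steps=[[[0,0,0],[0,0,-1],255],[[0,0,0],[0,0,-2],255],[[0,0,0],[0,0,-3.5],255],[[0,0,0],[0,0,-5],255],[[0,0,0],[1,2,-6.5],255],[[0,0,0],[2,4,-7.5],255],[[0,0,0],[3,6,-8],255],[[0,0,0],[3,6,-8],255]])

```text
clock: 16.2
tcp_pos: [0.4606, 0.0617, 0.2457]
orientation: [0.001, 0.014, 1.0, 0.0]
wrist_force: [1.1, -0.2, -0.2]
finger_gap: 0.0002
grip_force: 0.0
```

Run:
```python
from h import *
p,d=env.read_camera('scene'); cv2.imwrite('pics/s4.png',cv2.resize(p[100:300,140:390,::-1],None,fx=3,fy=3))
W=cloud(d,env.get_calibration('scene'))
x=np.load('scene.npz'); q=abs(W-x['W'])[190:260,180:275,2]; print('lid z change vs start',np.median(q),np.percentile(q,90))
```

```text
lid z change vs start 0.001980221256835446 0.004916255158375338
```

View pics/s4.png

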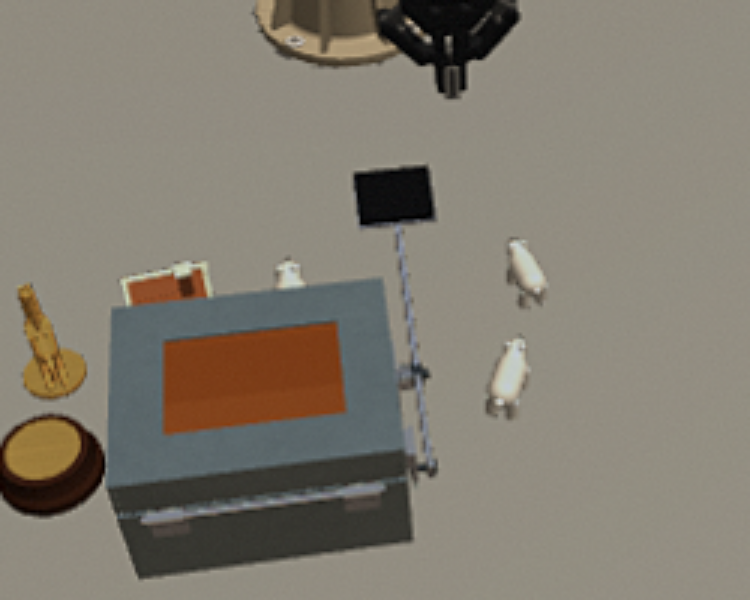

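The lid is shut, the pad is back up at crop (395,195), the figures haven't moved, and the hand is clear.

```bash
python3 -c "
from workcell import env
print(env.hand_in())"
```

```text
the job is handed in; nothing more can be done
None
```

I pressed the lever to its stop, held the lid fully open for over 4 s, and eased it shut over about 5 s; the final picture shows the lid shut, the figures unmoved and the hand clear, and the job is handed in (no verdict was returned).

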